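Find the high spot of a bent handwheel

ROBOT

A 6-joint arm with a two-finger parallel gripper is mounted at the origin on the work surface. World frame = base frame: x ahead of the robot, y to its left, z up, the work surface at z = 0. Lengths are in mm, angles in rad, forces in N, time in s.
With the tool pointing down it reaches from about 325 to 775 mm from the base axis. Payload 9.3 kg.
Tool frame: the origin (TCP) lies on the centre line of the jaws, within the pads' length; the fingertips stand 14 mm ahead of it and the grasp point (between the pads) lies 5 mm behind it; z points along the fingers, y is the direction in which the jaws open and shut (so a half turn about z gives the same grasp; the last joint's range is limited). The gripper opens to 85 mm and grips with 20 to 120 N. Pads are 22 mm wide; open, the fingers measure 114 mm over their backs; the gripper's body (76 mm by 85 mm) begins 54 mm behind the grasp point. The pads swing forward as they close: fully open they stand 13 mm farther back than shut.
Start: joints at [-1.445, 0.259, 0.021, 1.334, 0, 1.418], TCP at [151.354, -528.761, 245.279] pointing down, gripper open.
Joint ranges: [-3.04, 3.04], [-0.91, 1.82], [-1.04, 1.36], [-1.92, 1.95], [-1.52, 1.45], [-3.14, 3.14]. Speed limits (rad/s): [2.22, 2.22, 2.79, 3.14, 3.14, 3.14].

INTERFACE

Orientations are given as a rotation vector (axis times angle).
In Python, from rig import sense, imaging, ticket gives the robot as it stands.
- The arm moves only by the tool arm_command, never from a script. Its argument "plan" is a list of rows, each an object of numbers: "x", "y", "z": the shift along the tool's x, y, z in cm; "yaw": the turn about the tool's z in rad. In form: [{"x": .., "y": .., "z": .., "yaw": ..}, ...]. A call has 1 to 12 rows; each row shifts and turns the commanded pose from where the row before left it, along the tool's axes as they then stand; what a row does not reach is not made up. A row lasts 1/8 s, in which the tool goes at most 62.5 mm and 10.7 degrees, less where a joint would pass 70% of its speed; a pose out of reach is approached as far as the arm can. A call is refused whole if a number of a shift passes 6.25 or a number of a turn 0.188, either way. A call with a gripper value outside its range is refused whole. "grip" is the opening, from -1 (shut) to 1 (fully open), set as the call begins (left out, the last holds). The fingers move at their own pace and stop on an object; the grip force is fixed at half the most. Time passes only in rows, so rows that do not move let the fingers close. It gives the time, the measured TCP pose, the force and the opening at its end, in the units of the state.
- sense(): the state, without advancing time (a new reading comes with each control period).
- imaging.snapshot(name): name is "side" or "top" or "wrist"; returns (picture, depth): 400x640x3 uint8, red, green, blue; 400x640 float32, mm along the optical axis (not along the pixel's ray), 0 where there is no reading.
- imaging.camera_model(name): a dict with "K" (3x3 intrinsics, pixels), "camera_from_world" (4x4, takes a point from world to camera coordinates). Camera axes: x right, y up, looking along -z (the intrinsics and any distortion apply to the point x, -y, -z); pixel columns grow to the right and rows downward; lengths in mm; the calibration is good to about 2 mm. A picture is of the moment at which its call begins: read the wrist's pose just before it. camera_model takes no time and is no camera call; for the wrist camera it gives the pose at the moment of the call.
- ticket.finish_job(): hands the job in, once; it reports no verdict.
The state is a dict: "clock": time; "joint_pos": joint angles; "joint_vel": joint speeds; "tau": joint torques, N m; "tool_pos": TCP position; "eef_rot": TCP orientation; "wrist_force": force on the tool from outside, world axes, zero at the start; "moment": the same for the moment, N m; "width": finger opening in mm.
Only numpy, scipy, OpenCV 4.12 (cv2) and the standard library are available. Lean on these libraries where they do the work, as an engineer would, in place of code of your own. Each camera call takes 0.05 s, during which the arm holds its last target. There are 200 camera calls.

TASK

The rolling mill's handwheel is out of round. Push the dial indicator in by the knob on its slide until the plunger is sprung a few millimetres against the rim, then turn the wheel by its handle, reading the dial all the way round; never jam the plunger at the end of its travel or push on the indicator itself. Leave the wheel standing still with its highest spot under the plunger, the plunger still sprung against it, and let go without upsetting the other things on the table.

Things in the scene. Friction and masses are not known exactly. Their poses are not given: they have to be found in the camera images.
- rig: Cast base plate of a bench run-out gauge, 130 x 420 x 24 mm, fixed to the table. Origin on the table under the vertical arbor that carries the handwheel; z up; its +y axis runs along the plate from the arbor to the indicator slide.
- wheel: Aluminium disc handwheel, round rim 22 mm thick, mid-height 75 mm, turning freely either way about the vertical arbor; takes 0.1 N m, stays where left. Origin on the axis at table height, z up, -x towards the handle. The rim lies 100 mm from the axis, but for two unmarked raised places 45 to 60 degrees long, at unknown angles, peaks 4 mm and 2 mm high: the higher is wanted.
- hub (a point): Point on the arbor axis at rim mid-height, 75 mm above the table. The hub nut on the axis reaches 115 mm above the table.
- handle_grip (a point): Where to grip the handwheel's upright black handle, on the handle's axis, 133 mm above the table, 82 mm from the arbor axis. The handle is 25 mm thick, stands from 93 to 160 mm above the table and revolves freely on its own pin, so a gripper can carry it round the circle without turning itself.
- knob_grip (a point): Grip point on the axis of the slide's upright round knob, 101 mm above the table; knob 22 mm thick, 85 to 115 mm up, over a 50 mm wide block whose top is 47 mm up. It is 127 mm behind the plunger's free tip, 29 mm behind the dial's edge: close the fingers across the slide's direction. The slide moves 65 mm straight along the plate, needs about 3.5 N and stays where it is left.
- gauge: Dial indicator on the slide, case 58 mm across, white dial facing up, 88 mm above the table, its centre 69 mm behind the plunger's free tip. Origin on the table under that free tip; -y points to the arbor. One turn of the black needle, clockwise from above, is 10 mm of plunger travel; unpressed it points to the arbor.
- tip (a point): The foremost point of the plunger's 8 mm ball tip, 75 mm above the table; it moves in line with the arbor axis.
- plunger (a joint): How far the plunger is pressed in, m: 0 free, 0.010 at the end of its travel. The spring pushes with 0.5 N at first and 1.7 N at the end. The dial shows the same.
- bench_block: Steel bench block 76 mm square in a black rubber base 105 mm square, 42 mm high. Leave alone. Origin at the centre of its underside.
- jar: Small jar with a cap, 44 mm across, 95 mm high. Leave alone. Origin at the centre of its underside.
- hammer: Hammer, 250 mm long, lying on the table, handle along its x axis. Leave alone. Origin at mid-length on the table.
- pliers: Pliers, about 150 mm long, lying on the table. Leave alone. Origin at the pivot on the table.

How it is judged:
By the outcome, as a careful person would: the job done as asked, in the order asked, and still so for the second after the job is handed in, with the robot touching nothing.
It also fails if it takes over 72 s, if anything falls off the work surface, if the arm or the gripper's body presses on something with over 40 N, if the wrist force passes 120 N, or if a joint passes its speed limit or range.

## Working session

There is one attempt and no reset: what is moved stays moved. The work goes in short steps, Python scripts to look and compute and a tool call to move; the robot and the scene stay as the last step left them, time stands still between calls to the robot, and variables do not carry over. Pictures are saved under pics/ and viewed, about 8 in all and at most 12, crops included, and the job is handed in when it is done.

Besides the shell and the picture viewer there is one more tool, called by a JSON object that holds its "method" and its "body". arm_command: Moves the arm, as the interface text tells. Its arguments: {"type":"object","properties":{"plan":{"type":"array","items":{"type":"object","properties":{"x":{"type":"number"},"y":{"type":"number"},"z":{"type":"number"},"yaw":{"type":"number"}}}},"grip":{"type":"number"}},"required":["plan"]}

```bash
ls; mkdir -p pics; cat > h.py <<'E'
import numpy as np, cv2
from rig import sense, imaging, ticket
def snap(n,f=None):
    m=imaging.camera_model(n); p,d=imaging.snapshot(n)
    if f: cv2.imwrite('pics/'+f,p[:,:,::-1])
    return p,d,m
def atz(m,u,v,z):
    K=np.array(m['K']);T=np.array(m['camera_from_world']);R=T[:3,:3];c=-R.T@T[:3,3]
    r=np.linalg.inv(K)@[u,v,1]; r=R.T@[r[0],-r[1],-r[2]]
    return c+r*(z-c[2])/r[2]
def proj(m,P):
    T=np.array(m['camera_from_world']);q=T[:3,:3]@np.array(P)+T[:3,3]
    a=np.array(m['K'])@[q[0],-q[1],-q[2]];return a[:2]/a[2]
E
python3 - <<'E'
from h import *
for n in['top','side']:
    p,d,m=snap(n,n+'1.png');print(n,{k:np.round(v,3).tolist() if not isinstance(v,str) else v for k,v in m.items()})
print(sense())
E
```

```text
pics
top {'K': [[388.942, 0.0, 321.222], [0.0, 388.942, 191.522], [0.0, 0.0, 1.0]], 'camera_from_world': [[0.008, -0.999, 0.035, -14.032], [0.987, 0.014, 0.163, -547.345], [-0.163, 0.033, 0.986, -959.081], [0.0, 0.0, 0.0, 1.0]]}
side {'K': [[495.227, 0.0, 322.905], [0.0, 495.227, 201.325], [0.0, 0.0, 1.0]], 'camera_from_world': [[-0.95, -0.312, 0.018, 500.94], [0.252, -0.729, 0.637, -195.721], [-0.186, 0.609, 0.771, -1550.048], [0.0, 0.0, 0.0, 1.0]]}
{'clock': 0.1, 'joint_pos': array([-1.44459446e+00,  2.59143574e-01,  2.08559278e-02,  1.33367733e+00,
        1.08223288e-05,  1.41821444e+00]), 'joint_vel': array([-0.0010732 ,  0.00046827,  0.00227858, -0.00061544, -0.00032942,
        0.00107176]), 'tau': array([ 6.22090403e-03, -5.56692839e+01,  3.45071375e+01,  1.15546709e-02,
       -8.46325293e-05, -1.18251307e-05]), 'tool_pos': array([ 151.33303558, -528.54516584,  244.72962228]), 'eef_rot': array([-3.10996424e+00, -4.36333407e-01, -4.11952559e-05]), 'wrist_force': array([ 0.0266404 ,  0.21211093, -0.01097639]), 'moment': array([-0.05117265, -0.00459707,  0.03882058]), 'width': 85.13220847014895}
```

View pics/top1.png

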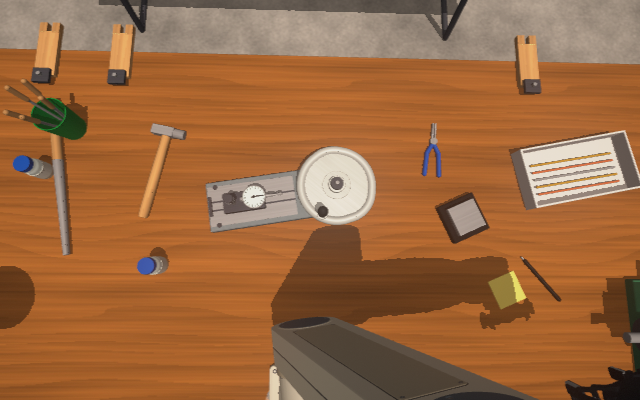

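View pics/side1.png

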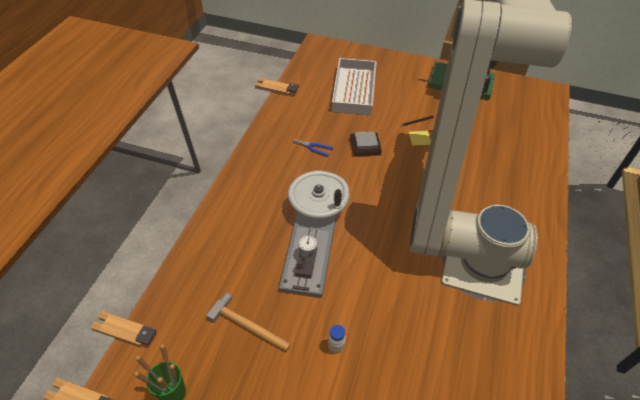

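The top view shows the hub at (337,183), the handle at (321,211) and the dial at (254,197). The knob is left of the dial, so I'll enlarge that area.

```bash
python3 - <<'E'
from h import *
p=cv2.imread('pics/top1.png')[140:240,200:380]
cv2.imwrite('pics/top1c.png',cv2.resize(p,None,fx=4.4,fy=4.4,interpolation=cv2.INTER_CUBIC))
m=imaging.camera_model('top')
for n,u,v,z in[('hub',337,183,115),('handle',321,211,160),('dial',254,197,88)]:print(n,atz(m,u,v,z).round(1))
E
```

```text
hub [557.3 -43.6 115. ]
handle [483.7  -4.1 160. ]
dial [524.5 158.   88. ]
```

View pics/top1c.png

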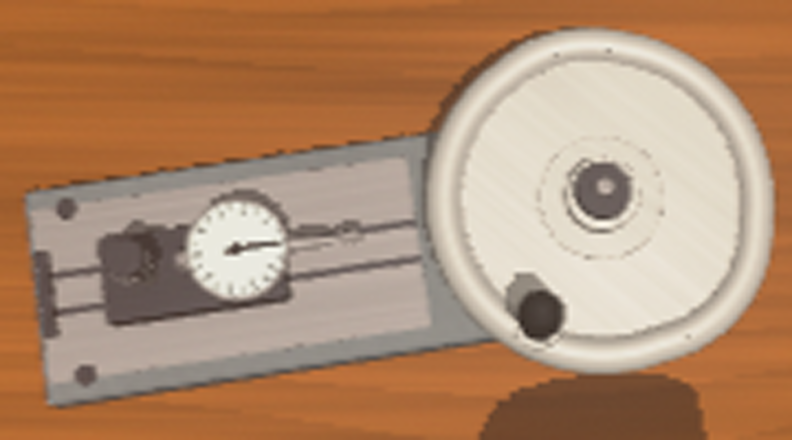

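The enlarged crop shows the hub nut at (603,190), the handle at (541,313), the dial at (238,248), the knob at about (138,252) and the plunger tip at about (358,231). The plate's edges are clear too.

```bash
python3 - <<'E'
from h import *
m=imaging.camera_model('top')
P={}
for n,u,v,z in[('hub',603,190,115),('handle',541,313,160),('dial',238,248,88),('knob',138,252,115),('tip',360,231,75),('c1',27,190,24),('c2',50,405,24)]:
    P[n]=atz(m,200+u/4.4,140+v/4.4,z);print(n,P[n].round(1))
d=lambda a,b:(np.linalg.norm((P[a]-P[b])[:2]).round(1),np.degrees(np.arctan2(*(P[b]-P[a])[[1,0]])).round(1))
for a,b in[('hub','handle'),('hub','dial'),('hub','knob'),('hub','tip'),('dial','knob'),('c1','c2')]:print(a,b,d(a,b))
import math
s=sense();print(cv2.Rodrigues(s['eef_rot'])[0].round(3))
w=imaging.camera_model('wrist');T=np.array(w['camera_from_world']);print('wcam',(-T[:3,:3].T@T[:3,3]).round(1),T.round(2).tolist(),w['K'])
E
```

```text
hub [556.8 -43.8 115. ]
handle [483.5  -8.5 160. ]
dial [526.1 157.8  88. ]
knob [519.1 207.6 115. ]
tip [538.7  91.2  75. ]
c1 [569.  292.9  24. ]
c2 [441.6 272.5  24. ]
hub handle (np.float64(81.4), np.float64(154.3))
hub dial (np.float64(203.9), np.float64(98.7))
hub knob (np.float64(254.2), np.float64(98.5))
hub tip (np.float64(136.2), np.float64(97.6))
dial knob (np.float64(50.3), np.float64(98.0))
c1 c2 (np.float64(128.9), np.float64(-170.9))
[[ 0.961  0.275 -0.   ]
 [ 0.275 -0.961  0.001]
 [ 0.    -0.001 -1.   ]]
wcam [ 219.5 -508.8  371.9] [[0.27, -0.96, -0.0, -549.21], [0.92, 0.26, -0.28, 35.25], [0.27, 0.08, 0.96, -377.51], [0.0, 0.0, 0.0, 1.0]] [[284.58588313   0.         319.98975007]
 [  0.         284.58588313 202.39262295]
 [  0.           0.           1.        ]]
```

```bash
cat >> h.py <<'E'
import json
def pose():
    s=sense();R=cv2.Rodrigues(s['eef_rot'])[0];return np.array(s['tool_pos']),np.degrees(np.arctan2(R[1,0],R[0,0])),s
def rows(p0,a0,p1,da,n):
    "straight path in n rows with world turn da (deg); prints tool-frame rows"
    out=[];d=(np.array(p1)-np.array(p0))/n/10
    for i in range(n):
        t=np.radians(a0+da*i/n);c,s=np.cos(t),np.sin(t)
        out.append(dict(x=round(c*d[0]+s*d[1],2),y=round(s*d[0]-c*d[1],2),z=round(-d[2],2),yaw=round(-np.radians(da)/n,4)))
    for k in range(0,n,12):print(json.dumps(out[k:k+12]).replace(' ',''))
E
python3 - <<'E'
from h import *
p,a,s=pose();print(p,a);rows(p,a,[517.5,213,200],278.8-a,26)
E
```

```text
[ 151.33303558 -528.54516584  244.72962228] 15.973125775128272
[{"x":2.14,"y":-2.35,"z":0.17,"yaw":-0.1764},{"x":2.52,"y":-1.94,"z":0.17,"yaw":-0.1764},{"x":2.82,"y":-1.47,"z":0.17,"yaw":-0.1764},{"x":3.03,"y":-0.95,"z":0.17,"yaw":-0.1764},{"x":3.15,"y":-0.4,"z":0.17,"yaw":-0.1764},{"x":3.18,"y":0.16,"z":0.17,"yaw":-0.1764},{"x":3.1,"y":0.71,"z":0.17,"yaw":-0.1764},{"x":2.93,"y":1.24,"z":0.17,"yaw":-0.1764},{"x":2.66,"y":1.74,"z":0.17,"yaw":-0.1764},{"x":2.32,"y":2.18,"z":0.17,"yaw":-0.1764},{"x":1.9,"y":2.55,"z":0.17,"yaw":-0.1764},{"x":1.42,"y":2.85,"z":0.17,"yaw":-0.1764}]
[{"x":0.9,"y":3.05,"z":0.17,"yaw":-0.1764},{"x":0.35,"y":3.16,"z":0.17,"yaw":-0.1764},{"x":-0.21,"y":3.17,"z":0.17,"yaw":-0.1764},{"x":-0.76,"y":3.09,"z":0.17,"yaw":-0.1764},{"x":-1.29,"y":2.91,"z":0.17,"yaw":-0.1764},{"x":-1.78,"y":2.63,"z":0.17,"yaw":-0.1764},{"x":-2.22,"y":2.28,"z":0.17,"yaw":-0.1764},{"x":-2.58,"y":1.86,"z":0.17,"yaw":-0.1764},{"x":-2.87,"y":1.37,"z":0.17,"yaw":-0.1764},{"x":-3.07,"y":0.85,"z":0.17,"yaw":-0.1764},{"x":-3.17,"y":0.3,"z":0.17,"yaw":-0.1764},{"x":-3.17,"y":-0.26,"z":0.17,"yaw":-0.1764}]
[{"x":-3.07,"y":-0.82,"z":0.17,"yaw":-0.1764},{"x":-2.88,"y":-1.34,"z":0.17,"yaw":-0.1764}]
```

{"method": "arm_command", "body": {"plan": [{"x": 2.14, "y": -2.35, "z": 0.17, "yaw": -0.1764}, {"x": 2.52, "y": -1.94, "z": 0.17, "yaw": -0.1764}, {"x": 2.82, "y": -1.47, "z": 0.17, "yaw": -0.1764}, {"x": 3.03, "y": -0.95, "z": 0.17, "yaw": -0.1764}, {"x": 3.15, "y": -0.4, "z": 0.17, "yaw": -0.1764}, {"x": 3.18, "y": 0.16, "z": 0.17, "yaw": -0.1764}, {"x": 3.1, "y": 0.71, "z": 0.17, "yaw": -0.1764}, {"x": 2.93, "y": 1.24, "z": 0.17, "yaw": -0.1764}, {"x": 2.66, "y": 1.74, "z": 0.17, "yaw": -0.1764}, {"x": 2.32, "y": 2.18, "z": 0.17, "yaw": -0.1764}, {"x": 1.9, "y": 2.55, "z": 0.17, "yaw": -0.1764}, {"x": 1.42, "y": 2.85, "z": 0.17, "yaw": -0.1764}], "grip": 1}}

```text
clock: 1.6
tool_pos: [320.7, -185.6, 224.7]
eef_rot: [-1.137, -2.929, -0.0]
wrist_force: [-0.4, 0.1, 0.0]
width: 85.8
```

{"method": "arm_command", "body": {"plan": [{"x": 0.9, "y": 3.05, "z": 0.17, "yaw": -0.1764}, {"x": 0.35, "y": 3.16, "z": 0.17, "yaw": -0.1764}, {"x": -0.21, "y": 3.17, "z": 0.17, "yaw": -0.1764}, {"x": -0.76, "y": 3.09, "z": 0.17, "yaw": -0.1764}, {"x": -1.29, "y": 2.91, "z": 0.17, "yaw": -0.1764}, {"x": -1.78, "y": 2.63, "z": 0.17, "yaw": -0.1764}, {"x": -2.22, "y": 2.28, "z": 0.17, "yaw": -0.1764}, {"x": -2.58, "y": 1.86, "z": 0.17, "yaw": -0.1764}, {"x": -2.87, "y": 1.37, "z": 0.17, "yaw": -0.1764}, {"x": -3.07, "y": 0.85, "z": 0.17, "yaw": -0.1764}, {"x": -3.17, "y": 0.3, "z": 0.17, "yaw": -0.1764}, {"x": -3.17, "y": -0.26, "z": 0.17, "yaw": -0.1764}]}}

```text
clock: 3.1
tool_pos: [489.8, 156.6, 204.1]
eef_rot: [1.995, -2.426, -0.0]
wrist_force: [0.4, -0.6, -0.9]
width: 85.2
```

{"method": "arm_command", "body": {"plan": [{"x": -3.07, "y": -0.82, "z": 0.17, "yaw": -0.1764}, {"x": -2.88, "y": -1.34, "z": 0.17, "yaw": -0.1764}, {}]}}

```text
invalid input at $.plan[2]: expected keys x, y, z, yaw
```

```bash
python3 - <<'E'
from h import *
p,a,s=pose();print(p,a,s['clock'],s['joint_pos'].round(2))
snap('wrist','w1.png')
E
```

```text
[489.7633173  156.57571362 204.12621671] -101.11865246703913 3.1 [ 0.15  0.21 -0.14  1.21 -0.   -1.23]
```

View pics/w1.png

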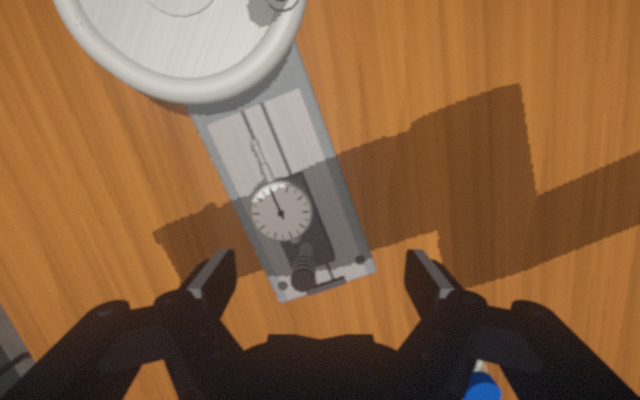

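The wrist view shows the dial centre at (281,211), its needle pointing to the arbor, and the knob's top at about (303,278). The jar cap is at (482,390), clear of the fingers.

```bash
python3 - <<'E'
from h import *
m=imaging.camera_model('wrist')
k=atz(m,303,276,113);d=atz(m,281,211,88);t=atz(m,263,178,75);j=atz(m,482,390,95);print(k,d,t,j)
v=k-d;print(np.hypot(*v[:2]),np.degrees(np.arctan2(v[1],v[0])))
h=np.array([556.8,-43.8]);v=d[:2]-h;print(np.hypot(*v),np.degrees(np.arctan2(v[1],v[0])))
v=k[:2]-h;print(np.hypot(*v),np.degrees(np.arctan2(v[1],v[0])))
p,a,s=pose()
rows(p,a,[k[0],k[1],180],(278.8-360-a),4)
E
```

```text
[516.43739768 214.07771042 113.        ] [527.02014865 160.49126101  88.        ] [538.75135855 130.37063151  75.        ] [359.32587674 393.75247383  95.        ]
54.62144431229571 101.17154680332101
206.45037871028708 98.29367806875521
261.0173427123728 98.89566929204214
[{"x":-1.47,"y":-0.37,"z":0.59,"yaw":-0.0845},{"x":-1.44,"y":-0.49,"z":0.59,"yaw":-0.0845},{"x":-1.39,"y":-0.61,"z":0.59,"yaw":-0.0845},{"x":-1.33,"y":-0.73,"z":0.59,"yaw":-0.0845}]
```

{"method": "arm_command", "body": {"plan": [{"x": -1.47, "y": -0.37, "z": 0.59, "yaw": -0.0845}, {"x": -1.44, "y": -0.49, "z": 0.59, "yaw": -0.0845}, {"x": -1.39, "y": -0.61, "z": 0.59, "yaw": -0.0845}, {"x": -1.33, "y": -0.73, "z": 0.59, "yaw": -0.0845}, {"x": 0, "y": 0, "z": 2.1, "yaw": 0}, {"x": 0, "y": 0, "z": 2.1, "yaw": 0}, {"x": 0, "y": 0, "z": 2.1, "yaw": 0}, {"x": 0, "y": 0, "z": 2.0, "yaw": 0}, {"x": 0, "y": 0, "z": 0, "yaw": 0}]}}

```text
clock: 4.28
tool_pos: [514.7, 210.0, 96.5]
eef_rot: [2.367, -2.062, -0.003]
wrist_force: [0.5, -0.4, 0.4]
width: 85.3
```

```bash
python3 - <<'E'
from h import *
p,a,s=pose();print(p,a,s['clock'],s['wrist_force'])
snap('wrist','w2.png');m=imaging.camera_model('wrist')
print(proj(m,[p[0],p[1],110]),proj(m,[527,160.5,88]))
E
```

```text
[514.69086624 209.95244148  96.46031535] -82.12392039836742 4.275 [ 0.51558834 -0.37863171  0.42951777]
[322.36331731 280.19468954] [310.80032245 162.14822271]
```

View pics/w2.png

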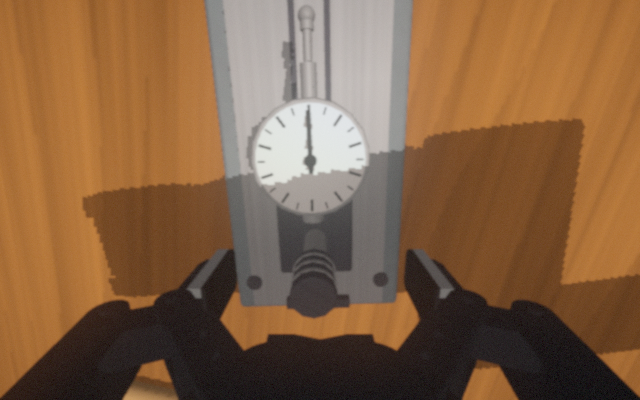

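The dial is at (310,156), the knob's top at about (313,294) and the plunger's ball at (306,12). The knob is 4-6 mm left of and behind the jaw centre.

```bash
python3 - <<'E'
from h import *
m=imaging.camera_model('wrist')
k=atz(m,313.5,294,115);d=atz(m,310,156,88);t=atz(m,306,5,75);print(k,d,t)
for a in(d,t):print(np.hypot(*(k-a)[:2]),np.degrees(np.arctan2((k-a)[1],(k-a)[0])))
h=np.array([556.8,-43.8]);
for q in (k,d,t):
  v=q[:2]-h;print(np.hypot(*v),np.degrees(np.arctan2(v[1],v[0])))
p,a,s=pose();rows(p,a,[*k[:2],96],0,1)
E
```

```text
[518.09390879 214.30253703 115.        ] [527.75363031 157.63978764  88.        ] [538.45862942  91.55496289  75.        ]
57.48023476569361 99.67463119289219
124.42543471699412 99.41998532409846
260.98866089932653 98.5287488494765
203.52316731762312 98.20514173168036
136.59199044125626 97.71690238462327
[{"x":-0.37,"y":-0.33,"z":0.16,"yaw":-0.0}]
```

{"method": "arm_command", "body": {"plan": [{"x": -0.37, "y": -0.33, "z": 0.1, "yaw": -0.02}, {"x": 0, "y": 0, "z": 0, "yaw": 0}]}}

```text
clock: 4.58
tool_pos: [519.1, 214.8, 97.6]
eef_rot: [-2.39, 2.038, -0.001]
wrist_force: [-0.9, 0.2, 0.9]
width: 85.4
```

{"method": "arm_command", "body": {"plan": [{"x": 0, "y": 0, "z": 0, "yaw": 0}, {"x": 0, "y": 0, "z": 0, "yaw": 0}, {"x": 0, "y": 0, "z": 0, "yaw": 0}, {"x": 0, "y": 0, "z": 0, "yaw": 0}, {"x": 0, "y": 0, "z": 0, "yaw": 0}, {"x": 0, "y": 0, "z": 0, "yaw": 0}], "grip": -1}}

```text
clock: 5.32
tool_pos: [517.5, 214.3, 97.2]
eef_rot: [2.389, -2.038, -0.002]
wrist_force: [-5.5, -1.1, 6.3]
width: 20.5
```

{"method": "arm_command", "body": {"plan": [{"x": 0.4, "y": 0, "z": 0, "yaw": 0}, {"x": 0.7, "y": 0, "z": 0, "yaw": 0}, {"x": 0.7, "y": 0, "z": 0, "yaw": 0}, {"x": 0.7, "y": 0, "z": 0, "yaw": 0}, {"x": 0.5, "y": 0, "z": 0, "yaw": 0}, {"x": 0, "y": 0, "z": 0, "yaw": 0}]}}

```text
clock: 6.08
tool_pos: [522.3, 184.7, 97.1]
eef_rot: [2.389, -2.039, -0.002]
wrist_force: [-5.6, 0.4, 6.2]
width: 20.7
```

```bash
python3 - <<'E'
from h import *
p,a,s=pose();print(p,a,s['clock'],s['wrist_force'],s['width'])
snap('wrist','w3.png');im=cv2.imread('pics/w3.png')
cv2.imwrite('pics/w3c.png',cv2.resize(im[0:310,200:440],None,fx=1.9,fy=1.9,interpolation=cv2.INTER_CUBIC))
E
```

```text
[522.30668044 184.68608003  97.13097931] -80.94704011070873 6.075 [-5.56894211  0.44805976  6.24969874] 20.69392306669857
```

View pics/w3c.png

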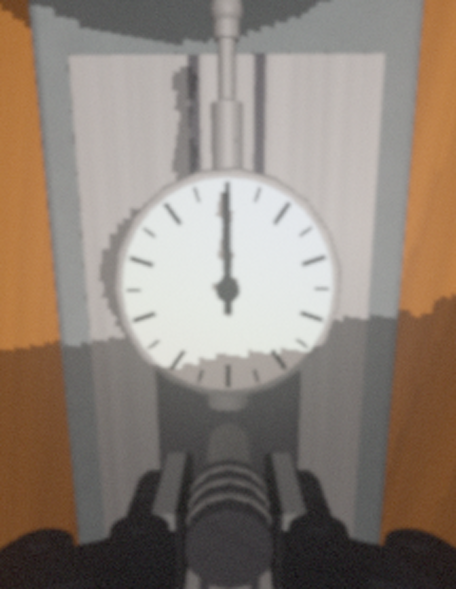

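The needle is still at zero and the ball is close to the rim. The dial centre is at (319.5,151.6). I'll write a needle reader that samples by world coordinates.

```bash
cat >> h.py <<'E'
AX=99.1
def read(n,D,f=None,z=88.):
    "plunger mm from needle at dial centre D (world xy); also contrast"
    p,d,m=snap(n,f);g=cv2.cvtColor(p,cv2.COLOR_RGB2GRAY).astype(np.float32)
    th=np.arange(0,360,1.);prof=[]
    for t in th:
        a=np.radians(AX+180-t)
        q=np.array([proj(m,[D[0]+r*np.cos(a),D[1]+r*np.sin(a),z]) for r in np.linspace(8,17,10)],np.float32)
        prof.append(cv2.remap(g,q[:,:1],q[:,1:],cv2.INTER_LINEAR).mean())
    v=np.array(prof);n_=360
    med=np.array([np.median(v[np.arange(i-25,i+26)%360]) for i in range(n_)])
    w=np.clip(med-v,0,None);i=w.argmax();k=np.arange(i-10,i+11)
    ang=(k*w[k%360]).sum()/w[k%360].sum()
    return round((ang%360)/36,2),round(float(w.max()),0),round(float(np.median(v)))
E
python3 - <<'E'
from h import *
m=imaging.camera_model('wrist');p,a,s=pose()
D=atz(m,319.5,151.6,88);print('D',D,'offset from tcp',D[:2]-p[:2],np.hypot(*(D-p)[:2]))
print(read('wrist',D[:2]),read('top',D[:2]))
E
```

```text
D [531.65681574 129.63882917  88.        ] offset from tcp [  9.33015083 -55.06100933] 55.84591715557877
(np.float64(9.95), 104.0, 231) (np.float64(9.92), 79.0, 214)
```

{"method": "arm_command", "body": {"plan": [{"x": 0.3, "y": 0, "z": 0, "yaw": 0}, {"x": 0.3, "y": 0, "z": 0, "yaw": 0}, {"x": 0, "y": 0, "z": 0, "yaw": 0}]}}

```text
clock: 6.6
tool_pos: [523.3, 179.1, 97.2]
eef_rot: [2.39, -2.039, -0.002]
wrist_force: [-3.4, 1.7, 6.3]
width: 20.7
```

```bash
python3 - <<'E'
from h import *
p,a,s=pose();m=imaging.camera_model('wrist')
D=atz(m,319.5,151.6,88)
print(p,s['clock'],s['wrist_force'],D,read('wrist',D[:2],'w4.png'),read('top',D[:2]))
E
```

```text
[523.26787031 179.08604893  97.18852837] 6.6 [-3.41323821  1.725356    6.33076194] [532.59464105 124.0294882   88.        ] (np.float64(9.96), 108.0, 230) (np.float64(9.94), 96.0, 214)
```

{"method": "arm_command", "body": {"plan": [{"x": 0.2, "y": 0, "z": 0, "yaw": 0}, {"x": 0.2, "y": 0, "z": 0, "yaw": 0}, {"x": 0, "y": 0, "z": 0, "yaw": 0}]}}

```text
clock: 7.08
tool_pos: [523.9, 175.4, 97.2]
eef_rot: [2.39, -2.039, -0.003]
wrist_force: [-3.6, 2.6, 6.2]
width: 20.3
```

```bash
cat > r.py <<'E'
from h import *
p,a,s=pose();m=imaging.camera_model('wrist')
D=atz(m,319.5,151.6,88)
print(p,s['clock'],s['wrist_force'],D,read('wrist',D[:2]),read('top',D[:2]))
E
python3 r.py
```

```text
[523.87665545 175.37379442  97.16768576] 7.075 [-3.64070029  2.60229461  6.20444903] [533.21547546 120.31577676  88.        ] (np.float64(2.0), 108.0, 229) (np.float64(2.04), 60.0, 214)
```

{"method": "arm_command", "body": {"plan": [{"x": 0.15, "y": 0, "z": 0, "yaw": 0}, {"x": 0, "y": 0, "z": 0, "yaw": 0}]}}

```text
clock: 7.42
tool_pos: [524.1, 174.0, 97.2]
eef_rot: [-2.39, 2.039, 0.003]
wrist_force: [-5.4, 2.9, 5.5]
width: 20.2
```

```bash
python3 r.py
```

```text
[524.1061037  173.99983658  97.16569447] 7.425 [-5.39367934  2.93455623  5.51214002] [533.44597838 118.94555496  88.        ] (np.float64(3.37), 111.0, 229) (np.float64(3.42), 56.0, 214)
```

{"method": "arm_command", "body": {"plan": [{"x": 0, "y": 0, "z": 0, "yaw": 0}, {"x": 0, "y": 0, "z": 0, "yaw": 0}, {"x": 0, "y": 0, "z": 0, "yaw": 0}, {"x": 0, "y": 0, "z": 0, "yaw": 0}, {"x": 0, "y": 0, "z": -3, "yaw": 0}, {"x": 0, "y": 0, "z": -3.5, "yaw": 0}, {"x": 0, "y": 0, "z": -3.5, "yaw": 0}], "grip": 1}}

```text
clock: 8.4
tool_pos: [524.9, 173.4, 197.9]
eef_rot: [2.39, -2.039, -0.0]
wrist_force: [0.7, 0.3, 0.1]
width: 85.5
```

```bash
python3 - <<'E'
from h import *
p,a,s=pose();D=np.array([533.4,118.9])
print(p,a,s['clock'],read('wrist',D),read('top',D))
m=imaging.camera_model('wrist');T=np.array(m['camera_from_world']);K=m['K']
H=np.array([558,-43.5])
for A in range(80,200,15):
    da=np.radians(A-a);Rz=np.array([[np.cos(da),-np.sin(da),0],[np.sin(da),np.cos(da),0],[0,0,1]])
    vis=[]
    for f in range(0,360,15):
        P=np.array([*(H+82*np.array([np.cos(np.radians(f)),np.sin(np.radians(f))])),128])
        # dial expressed in the present tool's world: rotate back about TCP
        X=Rz.T@(np.array([*D,88])-P)+p
        u,v=proj(m,X)
        vis.append(20<u<620 and 25<v<240)
    print(A,''.join('1' if q else '0' for q in vis))
rows(p,a,[484,-8.5,190],99-a-360 if 99-a>0 else 99-a,18)
E
```

```text
[524.91943542 173.39846021 197.88960034] -80.95212763957728 8.4 (np.float64(3.37), 84.0, 224) (np.float64(3.43), 55.0, 208)
80 001111111100000000000000
95 000111111110000000000000
110 000011111111000000000000
125 000011111111100000000000
140 000011111111100000000000
155 000011111111100000000000
170 001111111000000000000000
185 011111110000000000000000
[{"x":0.96,"y":0.38,"z":0.04,"yaw":0.1746},{"x":1.01,"y":0.21,"z":0.04,"yaw":0.1746},{"x":1.04,"y":0.03,"z":0.04,"yaw":0.1746},{"x":1.02,"y":-0.15,"z":0.04,"yaw":0.1746},{"x":0.98,"y":-0.32,"z":0.04,"yaw":0.1746},{"x":0.91,"y":-0.49,"z":0.04,"yaw":0.1746},{"x":0.81,"y":-0.64,"z":0.04,"yaw":0.1746},{"x":0.69,"y":-0.77,"z":0.04,"yaw":0.1746},{"x":0.54,"y":-0.88,"z":0.04,"yaw":0.1746},{"x":0.38,"y":-0.96,"z":0.04,"yaw":0.1746},{"x":0.21,"y":-1.01,"z":0.04,"yaw":0.1746},{"x":0.03,"y":-1.04,"z":0.04,"yaw":0.1746}]
[{"x":-0.15,"y":-1.02,"z":0.04,"yaw":0.1746},{"x":-0.33,"y":-0.98,"z":0.04,"yaw":0.1746},{"x":-0.49,"y":-0.91,"z":0.04,"yaw":0.1746},{"x":-0.64,"y":-0.81,"z":0.04,"yaw":0.1746},{"x":-0.77,"y":-0.69,"z":0.04,"yaw":0.1746},{"x":-0.88,"y":-0.54,"z":0.04,"yaw":0.1746}]
```

```bash
python3 - <<'E'
from h import *
p,a,s=pose();rows(p,a,[484,-8.5,200],135-360-a,15)
E
```

```text
[{"x":1.15,"y":0.47,"z":0.0,"yaw":0.1676},{"x":1.22,"y":0.27,"z":0.0,"yaw":0.1676},{"x":1.25,"y":0.06,"z":0.0,"yaw":0.1676},{"x":1.24,"y":-0.14,"z":0.0,"yaw":0.1676},{"x":1.2,"y":-0.35,"z":0.0,"yaw":0.1676},{"x":1.12,"y":-0.54,"z":0.0,"yaw":0.1676},{"x":1.02,"y":-0.72,"z":0.0,"yaw":0.1676},{"x":0.88,"y":-0.88,"z":0.0,"yaw":0.1676},{"x":0.72,"y":-1.02,"z":0.0,"yaw":0.1676},{"x":0.54,"y":-1.12,"z":0.0,"yaw":0.1676},{"x":0.35,"y":-1.2,"z":0.0,"yaw":0.1676},{"x":0.14,"y":-1.24,"z":0.0,"yaw":0.1676}]
[{"x":-0.07,"y":-1.25,"z":0.0,"yaw":0.1676},{"x":-0.27,"y":-1.22,"z":0.0,"yaw":0.1676},{"x":-0.47,"y":-1.15,"z":0.0,"yaw":0.1676}]
```

{"method": "arm_command", "body": {"plan": [{"x": 1.15, "y": 0.47, "z": 0.0, "yaw": 0.1676}, {"x": 1.22, "y": 0.27, "z": 0.0, "yaw": 0.1676}, {"x": 1.25, "y": 0.06, "z": 0.0, "yaw": 0.1676}, {"x": 1.24, "y": -0.14, "z": 0.0, "yaw": 0.1676}, {"x": 1.2, "y": -0.35, "z": 0.0, "yaw": 0.1676}, {"x": 1.12, "y": -0.54, "z": 0.0, "yaw": 0.1676}, {"x": 1.02, "y": -0.72, "z": 0.0, "yaw": 0.1676}, {"x": 0.88, "y": -0.88, "z": 0.0, "yaw": 0.1676}, {"x": 0.72, "y": -1.02, "z": 0.0, "yaw": 0.1676}, {"x": 0.54, "y": -1.12, "z": 0.0, "yaw": 0.1676}, {"x": 0.35, "y": -1.2, "z": 0.0, "yaw": 0.1676}, {"x": 0.14, "y": -1.24, "z": 0.0, "yaw": 0.1676}]}}

```text
clock: 10.0
tool_pos: [490.7, 27.3, 196.2]
eef_rot: [-0.451, -3.108, 0.0]
wrist_force: [-0.1, -0.6, -0.2]
width: 85.4
```

{"method": "arm_command", "body": {"plan": [{"x": -0.07, "y": -1.25, "z": 0.0, "yaw": 0.1676}, {"x": -0.27, "y": -1.22, "z": 0.0, "yaw": 0.1676}, {"x": -0.47, "y": -1.15, "z": 0.0, "yaw": 0.1676}, {"x": 0, "y": 0, "z": 0.0, "yaw": 0}]}}

```text
clock: 10.5
tool_pos: [482.2, -9.2, 196.3]
eef_rot: [-1.202, -2.902, 0.0]
wrist_force: [0.2, -0.2, -0.4]
width: 85.1
```

```bash
python3 - <<'E'
from h import *
p,a,s=pose();D=np.array([533.4,118.9])
print(p,a,s['clock'],s['joint_pos'].round(2),read('wrist',D,'w5.png'),read('top',D,'t5.png'))
m=imaging.camera_model('wrist');print(proj(m,[484,-8.5,160]))
E
```

```text
[482.20784224  -9.20651625 196.34283587] 135.00454283774457 10.5 [-0.19  0.16 -0.23  1.18 -0.    0.59] (np.float64(3.34), 62.0, 138) (np.float64(3.41), 29.0, 136)
[321.25024809 239.97935039]
```

View pics/w5.png

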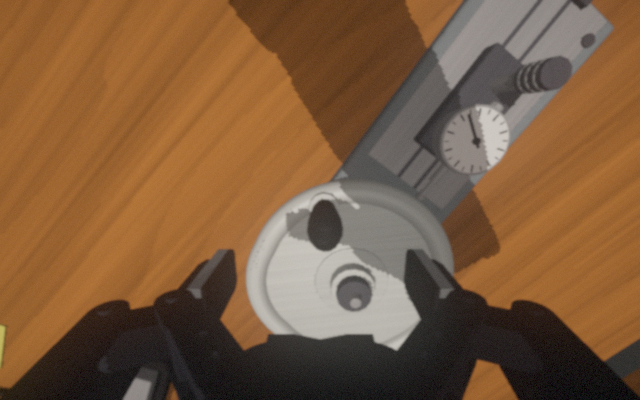

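The handle's top is at about (325,238), 4 px from where I predicted it. The hub nut's top is at (353,293), and both views read the dial at 3.4 mm.

```bash
python3 - <<'E'
from h import *
p,a,s=pose();m=imaging.camera_model('wrist')
g=atz(m,325,240,160);h=atz(m,353,293,115);v=(g-h)[:2];print(g,h,np.hypot(*v),np.degrees(np.arctan2(v[1],v[0])))
rows(p,a,[*g[:2],128],0,4)
E
```

```text
[485.654484    -6.85324112 160.        ] [551.10184363 -37.26112222 115.        ] 72.1664472891541 155.07967177954714
[{"x":-0.03,"y":0.09,"z":1.71,"yaw":-0.0},{"x":-0.03,"y":0.09,"z":1.71,"yaw":-0.0},{"x":-0.03,"y":0.09,"z":1.71,"yaw":-0.0},{"x":-0.03,"y":0.09,"z":1.71,"yaw":-0.0}]
```

{"method": "arm_command", "body": {"plan": [{"x": -0.03, "y": 0.06, "z": 1.71, "yaw": 0}, {"x": -0.03, "y": 0.06, "z": 1.71, "yaw": 0}, {"x": -0.03, "y": 0.06, "z": 1.71, "yaw": 0}, {"x": -0.03, "y": 0.06, "z": 1.71, "yaw": 0}, {"x": 0, "y": 0, "z": 0, "yaw": 0}]}}

```text
clock: 11.22
tool_pos: [484.4, -7.3, 127.5]
eef_rot: [-1.197, -2.902, 0.001]
wrist_force: [0.7, 0.5, 0.5]
width: 85.2
```

{"method": "arm_command", "body": {"plan": [{"x": 0, "y": 0, "z": 0, "yaw": 0}, {"x": 0, "y": 0, "z": 0, "yaw": 0}, {"x": 0, "y": 0, "z": 0, "yaw": 0}, {"x": 0, "y": 0, "z": 0, "yaw": 0}, {"x": 0, "y": 0, "z": 0, "yaw": 0}, {"x": 0, "y": 0, "z": 0, "yaw": 0}], "grip": -1}}

```text
clock: 11.98
tool_pos: [485.3, -7.9, 129.1]
eef_rot: [1.201, 2.902, 0.001]
wrist_force: [-2.3, 0.5, 6.0]
width: 23.2
```

```bash
cat > r2.py <<'E'
from h import *
import sys
D=np.array([533.4,118.9]);H=np.array([557.,-44.])
p,a,s=pose();v=p[:2]-H
print('t',s['clock'],'p',p.round(1),'w',round(s['width'],1),'F',s['wrist_force'].round(1),'r',np.hypot(*v).round(1),'phi',np.degrees(np.arctan2(v[1],v[0])).round(1))
print(*[float(x) for x in read('wrist',D)],'|',*[float(x) for x in read('top',D)])
E
cat > arc.py <<'E'
from h import *
import sys
# arc from phi0 by dphi in n rows of the commanded pose, radius r (tool angle 135 fixed)
f0,df,n=map(float,sys.argv[1:4]);R=float(sys.argv[4]) if len(sys.argv)>4 else 82
t=np.radians(f0+df*np.arange(int(n)+1)/n);P=R*np.c_[np.cos(t),np.sin(t)]/10;d=np.diff(P,axis=0)
c=np.cos(np.radians(135));s=np.sin(np.radians(135))
o=[dict(x=round(c*a+s*b,2),y=round(s*a-c*b,2),z=0,yaw=0) for a,b in d]
for k in range(0,len(o),12):print(json.dumps(o[k:k+12]))
E
python3 r2.py
```

```text
t 11.975 p [485.3  -7.9 129.1] w 23.2 F [-2.3  0.5  6. ] r 80.2 phi 153.3
3.3 80.0 173.0 | 3.36 36.0 140.0
```

```bash
python3 arc.py 153.5 360 72 | tr -d ' ' | sed 's/,"z":0,"yaw":0//g'
```

```text
[{"x":-0.26,"y":-0.67},{"x":-0.31,"y":-0.64},{"x":-0.37,"y":-0.61},{"x":-0.42,"y":-0.58},{"x":-0.47,"y":-0.54},{"x":-0.51,"y":-0.5},{"x":-0.56,"y":-0.45},{"x":-0.59,"y":-0.4},{"x":-0.63,"y":-0.35},{"x":-0.65,"y":-0.29},{"x":-0.68,"y":-0.23},{"x":-0.69,"y":-0.17}]
[{"x":-0.71,"y":-0.11},{"x":-0.71,"y":-0.05},{"x":-0.72,"y":0.01},{"x":-0.71,"y":0.07},{"x":-0.7,"y":0.14},{"x":-0.69,"y":0.2},{"x":-0.67,"y":0.26},{"x":-0.64,"y":0.31},{"x":-0.61,"y":0.37},{"x":-0.58,"y":0.42},{"x":-0.54,"y":0.47},{"x":-0.5,"y":0.51}]
[{"x":-0.45,"y":0.56},{"x":-0.4,"y":0.59},{"x":-0.35,"y":0.63},{"x":-0.29,"y":0.65},{"x":-0.23,"y":0.68},{"x":-0.17,"y":0.69},{"x":-0.11,"y":0.71},{"x":-0.05,"y":0.71},{"x":0.01,"y":0.72},{"x":0.07,"y":0.71},{"x":0.14,"y":0.7},{"x":0.2,"y":0.69}]
[{"x":0.26,"y":0.67},{"x":0.31,"y":0.64},{"x":0.37,"y":0.61},{"x":0.42,"y":0.58},{"x":0.47,"y":0.54},{"x":0.51,"y":0.5},{"x":0.56,"y":0.45},{"x":0.59,"y":0.4},{"x":0.63,"y":0.35},{"x":0.65,"y":0.29},{"x":0.68,"y":0.23},{"x":0.69,"y":0.17}]
[{"x":0.71,"y":0.11},{"x":0.71,"y":0.05},{"x":0.72,"y":-0.01},{"x":0.71,"y":-0.07},{"x":0.7,"y":-0.14},{"x":0.69,"y":-0.2},{"x":0.67,"y":-0.26},{"x":0.64,"y":-0.31},{"x":0.61,"y":-0.37},{"x":0.58,"y":-0.42},{"x":0.54,"y":-0.47},{"x":0.5,"y":-0.51}]
[{"x":0.45,"y":-0.56},{"x":0.4,"y":-0.59},{"x":0.35,"y":-0.63},{"x":0.29,"y":-0.65},{"x":0.23,"y":-0.68},{"x":0.17,"y":-0.69},{"x":0.11,"y":-0.71},{"x":0.05,"y":-0.71},{"x":-0.01,"y":-0.72},{"x":-0.07,"y":-0.71},{"x":-0.14,"y":-0.7},{"x":-0.2,"y":-0.69}]
```

{"method": "arm_command", "body": {"plan": [{"x": -0.26, "y": -0.67, "z": 0, "yaw": 0}, {"x": -0.31, "y": -0.64, "z": 0, "yaw": 0}, {"x": -0.37, "y": -0.61, "z": 0, "yaw": 0}, {"x": 0, "y": 0, "z": 0, "yaw": 0}]}}

```text
clock: 12.58
tool_pos: [478.5, -28.9, 129.1]
eef_rot: [1.202, 2.901, -0.001]
wrist_force: [0.0, -2.7, 5.6]
width: 23.0
```

```bash
python3 r2.py
```

```text
t 12.575 p [478.5 -28.9 129.1] w 23.0 F [ 0.  -2.7  5.6] r 80.0 phi 169.1
3.32 121.0 215.0 | 3.43 59.0 221.0
```

{"method": "arm_command", "body": {"plan": [{"x": -0.42, "y": -0.58, "z": 0, "yaw": 0}, {"x": -0.47, "y": -0.54, "z": 0, "yaw": 0}, {"x": -0.51, "y": -0.5, "z": 0, "yaw": 0}, {"x": 0, "y": 0, "z": 0, "yaw": 0}]}}

```text
clock: 13.18
tool_pos: [477.4, -50.3, 129.1]
eef_rot: [1.202, 2.9, -0.0]
wrist_force: [1.0, -1.9, 4.8]
width: 23.4
```

```bash
python3 r2.py
```

```text
t 13.175 p [477.4 -50.3 129.1] w 23.4 F [ 1.  -1.9  4.8] r 79.9 phi -175.5
3.31 116.0 210.0 | 3.43 59.0 221.0
```

{"method": "arm_command", "body": {"plan": [{"x": -0.56, "y": -0.45, "z": 0, "yaw": 0}, {"x": -0.59, "y": -0.4, "z": 0, "yaw": 0}, {"x": -0.63, "y": -0.35, "z": 0, "yaw": 0}, {"x": 0, "y": 0, "z": 0, "yaw": 0}]}}

```text
clock: 13.78
tool_pos: [481.9, -71.3, 129.1]
eef_rot: [1.202, 2.9, 0.0]
wrist_force: [3.4, -0.8, 4.3]
width: 23.5
```

```bash
python3 r2.py
```

```text
t 13.775 p [481.9 -71.3 129.1] w 23.5 F [ 3.4 -0.8  4.3] r 79.9 phi -160.1
3.25 92.0 152.0 | 3.43 59.0 222.0
```

{"method": "arm_command", "body": {"plan": [{"x": -0.65, "y": -0.29, "z": 0, "yaw": 0}, {"x": -0.68, "y": -0.23, "z": 0, "yaw": 0}, {"x": -0.69, "y": -0.17, "z": 0, "yaw": 0}, {"x": 0, "y": 0, "z": 0, "yaw": 0}]}}

```text
clock: 14.38
tool_pos: [491.3, -89.8, 129.0]
eef_rot: [1.201, 2.901, 0.002]
wrist_force: [5.7, 2.5, 5.4]
width: 23.0
```

```bash
python3 r2.py
```

```text
t 14.375 p [491.3 -89.8 129. ] w 23.0 F [5.7 2.5 5.4] r 80.1 phi -145.1
0.35 0.0 0.0 | 3.43 58.0 221.0
```

{"method": "arm_command", "body": {"plan": [{"x": -0.71, "y": -0.11, "z": 0, "yaw": 0}, {"x": -0.71, "y": -0.05, "z": 0, "yaw": 0}, {"x": -0.72, "y": 0.01, "z": 0, "yaw": 0}, {"x": 0, "y": 0, "z": 0, "yaw": 0}]}}

```text
clock: 14.98
tool_pos: [505.3, -105.7, 129.0]
eef_rot: [1.2, 2.901, 0.003]
wrist_force: [4.8, 2.8, 6.9]
width: 23.2
```

```bash
python3 r2.py
```

```text
t 14.975 p [ 505.3 -105.7  129. ] w 23.2 F [4.8 2.8 6.9] r 80.4 phi -130.0
nan 0.0 0.0 | 4.92 84.0 220.0h.py:36: RuntimeWarning: invalid value encountered in scalar divide
  ang=(k*w[k%360]).sum()/w[k%360].sum()
```

{"method": "arm_command", "body": {"plan": [{"x": -0.71, "y": 0.07, "z": 0, "yaw": 0}, {"x": -0.7, "y": 0.14, "z": 0, "yaw": 0}, {"x": -0.69, "y": 0.2, "z": 0, "yaw": 0}, {"x": 0, "y": 0, "z": 0, "yaw": 0}]}}

```text
clock: 15.58
tool_pos: [522.9, -117.3, 129.0]
eef_rot: [1.2, 2.902, 0.003]
wrist_force: [4.9, 4.1, 6.7]
width: 23.2
```

```bash
python3 r2.py
```

```text
t 15.575 p [ 522.9 -117.3  129. ] w 23.2 F [4.9 4.1 6.7] r 80.8 phi -115.0
nan 0.0 0.0 | 5.13 115.0 219.0h.py:36: RuntimeWarning: invalid value encountered in scalar divide
  ang=(k*w[k%360]).sum()/w[k%360].sum()
```

{"method": "arm_command", "body": {"plan": [{"x": -0.67, "y": 0.26, "z": 0, "yaw": 0}, {"x": -0.64, "y": 0.31, "z": 0, "yaw": 0}, {"x": -0.61, "y": 0.37, "z": 0, "yaw": 0}, {"x": 0, "y": 0, "z": 0, "yaw": 0}]}}

```text
clock: 16.18
tool_pos: [542.8, -124.1, 129.0]
eef_rot: [1.2, 2.902, 0.003]
wrist_force: [2.9, 4.7, 7.7]
width: 23.5
```

```bash
python3 r2.py 2>&-
```

```text
t 16.175 p [ 542.8 -124.1  129. ] w 23.5 F [2.9 4.7 7.7] r 81.3 phi -100.1
nan 0.0 0.0 | 3.72 61.0 218.0
```

{"method": "arm_command", "body": {"plan": [{"x": -0.58, "y": 0.42, "z": 0, "yaw": 0}, {"x": -0.54, "y": 0.47, "z": 0, "yaw": 0}, {"x": -0.5, "y": 0.51, "z": 0, "yaw": 0}, {"x": 0, "y": 0, "z": 0, "yaw": 0}]}}

```text
clock: 16.77
tool_pos: [563.9, -125.5, 129.0]
eef_rot: [1.201, 2.903, 0.002]
wrist_force: [1.1, 4.7, 9.5]
width: 23.2
```

```bash
python3 r2.py 2>&-
```

```text
t 16.775 p [ 563.9 -125.5  129. ] w 23.2 F [1.1 4.7 9.5] r 81.8 phi -85.2
nan 0.0 0.0 | 3.36 59.0 217.0
```

{"method": "arm_command", "body": {"plan": [{"x": -0.45, "y": 0.56, "z": 0, "yaw": 0}, {"x": -0.4, "y": 0.59, "z": 0, "yaw": 0}, {"x": -0.35, "y": 0.63, "z": 0, "yaw": 0}, {"x": 0, "y": 0, "z": 0, "yaw": 0}]}}

```text
clock: 17.38
tool_pos: [584.8, -121.5, 129.0]
eef_rot: [1.201, 2.903, 0.001]
wrist_force: [1.0, 3.7, 8.7]
width: 23.5
```

```bash
python3 r2.py 2>&-
```

```text
t 17.375 p [ 584.8 -121.5  129. ] w 23.5 F [1.  3.7 8.7] r 82.4 phi -70.3
nan 0.0 0.0 | 3.36 59.0 214.0
```

{"method": "arm_command", "body": {"plan": [{"x": -0.29, "y": 0.65, "z": 0, "yaw": 0}, {"x": -0.23, "y": 0.68, "z": 0, "yaw": 0}, {"x": -0.17, "y": 0.69, "z": 0, "yaw": 0}, {"x": 0, "y": 0, "z": 0, "yaw": 0}]}}

```text
clock: 17.98
tool_pos: [603.9, -112.3, 129.1]
eef_rot: [1.201, 2.903, 0.001]
wrist_force: [1.0, 1.8, 8.5]
width: 23.6
```

```bash
python3 r2.py 2>&-
```

```text
t 17.975 p [ 603.9 -112.3  129.1] w 23.6 F [1.  1.8 8.5] r 82.8 phi -55.5
nan 0.0 0.0 | 3.41 60.0 211.0
```

{"method": "arm_command", "body": {"plan": [{"x": -0.11, "y": 0.71, "z": 0, "yaw": 0}, {"x": -0.05, "y": 0.71, "z": 0, "yaw": 0}, {"x": 0.01, "y": 0.72, "z": 0, "yaw": 0}, {"x": 0, "y": 0, "z": 0, "yaw": 0}]}}

```text
clock: 18.58
tool_pos: [620.1, -98.3, 129.1]
eef_rot: [1.201, 2.902, 0.0]
wrist_force: [1.1, 1.2, 8.4]
width: 23.0
```

```bash
python3 r2.py 2>&-
```

```text
t 18.575 p [620.1 -98.3 129.1] w 23.0 F [1.1 1.2 8.4] r 83.3 phi -40.7
nan 0.0 0.0 | 3.41 58.0 209.0
```

{"method": "arm_command", "body": {"plan": [{"x": 0.07, "y": 0.71, "z": 0, "yaw": 0}, {"x": 0.14, "y": 0.7, "z": 0, "yaw": 0}, {"x": 0.2, "y": 0.69, "z": 0, "yaw": 0}, {"x": 0, "y": 0, "z": 0, "yaw": 0}]}}

```text
clock: 19.18
tool_pos: [632.2, -80.7, 129.1]
eef_rot: [1.201, 2.902, 0.0]
wrist_force: [1.1, 1.7, 8.4]
width: 23.1
```

```bash
python3 r2.py 2>&-
```

```text
t 19.175 p [632.2 -80.7 129.1] w 23.1 F [1.1 1.7 8.4] r 83.7 phi -26.0
nan 0.0 0.0 | 3.42 56.0 204.0
```

{"method": "arm_command", "body": {"plan": [{"x": 0.26, "y": 0.67, "z": 0, "yaw": 0}, {"x": 0.31, "y": 0.64, "z": 0, "yaw": 0}, {"x": 0.37, "y": 0.61, "z": 0, "yaw": 0}, {"x": 0, "y": 0, "z": 0, "yaw": 0}]}}

```text
clock: 19.77
tool_pos: [639.3, -60.5, 129.1]
eef_rot: [1.201, 2.902, 0.001]
wrist_force: [3.1, 1.6, 6.9]
width: 22.9
```

```bash
python3 r2.py 2>&-
```

```text
t 19.775 p [639.3 -60.5 129.1] w 22.9 F [3.1 1.6 6.9] r 83.9 phi -11.3
nan 0.0 0.0 | 3.38 34.0 129.0
```

{"method": "arm_command", "body": {"plan": [{"x": 0.42, "y": 0.58, "z": 0, "yaw": 0}, {"x": 0.47, "y": 0.54, "z": 0, "yaw": 0}, {"x": 0.51, "y": 0.5, "z": 0, "yaw": 0}, {"x": 0, "y": 0, "z": 0, "yaw": 0}]}}

```text
clock: 20.38
tool_pos: [640.9, -39.0, 129.1]
eef_rot: [1.201, 2.901, 0.001]
wrist_force: [3.5, 2.8, 7.1]
width: 23.2
```

```bash
python3 r2.py 2>&-
```

```text
t 20.375 p [640.9 -39.  129.1] w 23.2 F [3.5 2.8 7.1] r 84.1 phi 3.4
nan 0.0 0.0 | 5.67 42.0 129.0
```

{"method": "arm_command", "body": {"plan": [{"x": 0.56, "y": 0.45, "z": 0, "yaw": 0}, {"x": 0.59, "y": 0.4, "z": 0, "yaw": 0}, {"x": 0.63, "y": 0.35, "z": 0, "yaw": 0}, {"x": 0, "y": 0, "z": 0, "yaw": 0}]}}

```text
clock: 20.98
tool_pos: [636.8, -17.7, 129.1]
eef_rot: [1.2, 2.902, 0.002]
wrist_force: [3.3, 4.1, 7.3]
width: 23.2
```

```bash
python3 r2.py 2>&-
```

```text
t 20.975 p [636.8 -17.7 129.1] w 23.2 F [3.3 4.1 7.3] r 84.1 phi 18.2
nan 0.0 0.0 | 5.72 2.0 151.0
```

{"method": "arm_command", "body": {"plan": [{"x": 0.65, "y": 0.29, "z": 0, "yaw": 0}, {"x": 0.68, "y": 0.23, "z": 0, "yaw": 0}, {"x": 0.69, "y": 0.17, "z": 0, "yaw": 0}, {"x": 0, "y": 0, "z": 0, "yaw": 0}]}}

```text
clock: 21.58
tool_pos: [627.3, 1.8, 129.1]
eef_rot: [1.2, 2.902, 0.003]
wrist_force: [3.1, 6.0, 6.8]
width: 23.1
```

```bash
python3 r2.py 2>&-
```

```text
t 21.575 p [627.3   1.8 129.1] w 23.1 F [3.1 6.  6.8] r 83.9 phi 33.1
nan 0.0 0.0 | 5.44 0.0 164.0
```

{"method": "arm_command", "body": {"plan": [{"x": 0.71, "y": 0.11, "z": 0, "yaw": 0}, {"x": 0.71, "y": 0.05, "z": 0, "yaw": 0}, {"x": 0.72, "y": -0.01, "z": 0, "yaw": 0}, {"x": 0, "y": 0, "z": 0, "yaw": 0}]}}

```text
clock: 22.18
tool_pos: [612.9, 18.2, 129.1]
eef_rot: [1.2, 2.903, 0.003]
wrist_force: [2.5, 5.4, 7.9]
width: 23.1
```

```bash
python3 r2.py 2>&-
```

```text
t 22.175 p [612.9  18.2 129.1] w 23.1 F [2.5 5.4 7.9] r 83.6 phi 48.0
8.5 1.0 140.0 | 7.12 0.0 165.0
```

{"method": "arm_command", "body": {"plan": [{"x": 0.71, "y": -0.07, "z": 0, "yaw": 0}, {"x": 0.7, "y": -0.14, "z": 0, "yaw": 0}, {"x": 0.69, "y": -0.2, "z": 0, "yaw": 0}, {"x": 0, "y": 0, "z": 0, "yaw": 0}]}}

```text
clock: 22.78
tool_pos: [594.9, 30.1, 129.1]
eef_rot: [1.2, 2.903, 0.003]
wrist_force: [0.7, 5.4, 7.1]
width: 23.5
```

```bash
python3 r2.py 2>&-
```

```text
t 22.775 p [594.9  30.1 129.1] w 23.5 F [0.7 5.4 7.1] r 83.2 phi 62.9
3.36 84.0 146.0 | 0.64 0.0 164.0
```

{"method": "arm_command", "body": {"plan": [{"x": 0.67, "y": -0.26, "z": 0, "yaw": 0}, {"x": 0.64, "y": -0.31, "z": 0, "yaw": 0}, {"x": 0.61, "y": -0.37, "z": 0, "yaw": 0}, {"x": 0, "y": 0, "z": 0, "yaw": 0}]}}

```text
clock: 23.38
tool_pos: [574.3, 36.9, 129.1]
eef_rot: [-1.2, -2.903, -0.003]
wrist_force: [-0.7, 5.4, 9.6]
width: 23.0
```

```bash
python3 r2.py 2>&-
```

```text
t 23.375 p [574.3  36.9 129.1] w 23.0 F [-0.7  5.4  9.6] r 82.8 phi 77.9
3.36 83.0 148.0 | 6.23 0.0 163.0
```

{"method": "arm_command", "body": {"plan": [{"x": 0.58, "y": -0.42, "z": 0, "yaw": 0}, {"x": 0.54, "y": -0.47, "z": 0, "yaw": 0}, {"x": 0.5, "y": -0.51, "z": 0, "yaw": 0}, {"x": 0, "y": 0, "z": 0, "yaw": 0}]}}

```text
clock: 23.98
tool_pos: [552.7, 38.2, 129.1]
eef_rot: [-1.201, -2.903, -0.002]
wrist_force: [-2.4, 4.5, 9.9]
width: 23.4
```

```bash
python3 r2.py 2>&-
```

```text
t 23.975 p [552.7  38.2 129.1] w 23.4 F [-2.4  4.5  9.9] r 82.3 phi 93.0
3.36 85.0 150.0 | 3.05 1.0 161.0
```

{"method": "arm_command", "body": {"plan": [{"x": 0.45, "y": -0.56, "z": 0, "yaw": 0}, {"x": 0.4, "y": -0.59, "z": 0, "yaw": 0}, {"x": 0.35, "y": -0.63, "z": 0, "yaw": 0}, {"x": 0, "y": 0, "z": 0, "yaw": 0}]}}

```text
clock: 24.58
tool_pos: [531.5, 33.7, 129.0]
eef_rot: [-1.201, -2.902, -0.001]
wrist_force: [-2.5, 1.7, 10.3]
width: 23.4
```

```bash
python3 r2.py 2>&-
```

```text
t 24.575 p [531.5  33.7 129. ] w 23.4 F [-2.5  1.7 10.3] r 81.7 phi 108.1
3.37 87.0 153.0 | 6.19 0.0 157.0
```

{"method": "arm_command", "body": {"plan": [{"x": 0.29, "y": -0.65, "z": 0, "yaw": 0}, {"x": 0.23, "y": -0.68, "z": 0, "yaw": 0}, {"x": 0.17, "y": -0.69, "z": 0, "yaw": 0}, {"x": 0, "y": 0, "z": 0, "yaw": 0}]}}

```text
clock: 25.18
tool_pos: [512.4, 23.9, 129.0]
eef_rot: [-1.202, -2.902, 0.0]
wrist_force: [-2.8, 0.5, 11.5]
width: 23.1
```

```bash
python3 r2.py 2>&-
```

```text
t 25.175 p [512.4  23.9 129. ] w 23.1 F [-2.8  0.5 11.5] r 81.2 phi 123.3
3.37 89.0 155.0 | 8.49 14.0 140.0
```

{"method": "arm_command", "body": {"plan": [{"x": 0.11, "y": -0.71, "z": 0, "yaw": 0}, {"x": 0.05, "y": -0.71, "z": 0, "yaw": 0}, {"x": -0.01, "y": -0.72, "z": 0, "yaw": 0}, {"x": 0, "y": 0, "z": 0, "yaw": 0}]}}

```text
clock: 25.78
tool_pos: [496.5, 9.5, 129.0]
eef_rot: [1.202, 2.902, -0.001]
wrist_force: [-1.7, -0.9, 9.7]
width: 23.3
```

```bash
python3 r2.py 2>&-
```

```text
t 25.775 p [496.5   9.5 129. ] w 23.3 F [-1.7 -0.9  9.7] r 80.7 phi 138.5
3.37 87.0 154.0 | 3.41 30.0 137.0
```

{"method": "arm_command", "body": {"plan": [{"x": -0.07, "y": -0.71, "z": 0, "yaw": 0}, {"x": -0.14, "y": -0.7, "z": 0, "yaw": 0}, {"x": -0.2, "y": -0.69, "z": 0, "yaw": 0}, {"x": 0, "y": 0, "z": 0, "yaw": 0}]}}

```text
clock: 26.38
tool_pos: [484.9, -8.5, 129.0]
eef_rot: [1.202, 2.902, -0.001]
wrist_force: [-0.3, -1.6, 8.8]
width: 23.1
```

```bash
python3 r2.py 2>&-
python3 - <<'E'
from h import *
p,a,s=pose();D=np.array([533.4,118.9]);m=imaging.camera_model('wrist');H=np.array([559.2,-44]);print(s['joint_pos'].round(2))
for A in list(range(135,300,15)):
    da=np.radians(A-a);Rz=np.array([[np.cos(da),-np.sin(da),0],[np.sin(da),np.cos(da),0],[0,0,1]])
    o=[]
    for f in range(-10,80,10):
        P=np.array([*(H+82*np.array([np.cos(np.radians(f)),np.sin(np.radians(f))])),128])
        o.append(tuple(proj(m,Rz.T@(np.array([*D,88])-P)+p).round().astype(int).tolist()))
    print(A,o)
E
```

```text
t 26.375 p [484.9  -8.5 129. ] w 23.1 F [-0.3 -1.6  8.8] r 80.4 phi 153.8
3.32 80.0 171.0 | 3.36 36.0 140.0
[-0.19  0.21 -0.35  1.01 -0.    0.6 ]
135 [(433, -190), (406, -162), (384, -131), (367, -97), (356, -62), (350, -27), (349, 6), (353, 37), (361, 65)]
150 [(539, -132), (508, -115), (480, -93), (455, -67), (435, -37), (421, -7), (411, 25), (406, 55), (406, 84)]
165 [(614, -47), (584, -41), (554, -29), (526, -12), (501, 9), (479, 33), (462, 59), (450, 86), (442, 113)]
180 [(655, 49), (629, 46), (601, 49), (573, 57), (546, 69), (521, 86), (499, 105), (481, 127), (467, 150)]
195 [(664, 144), (644, 136), (620, 131), (595, 131), (569, 136), (544, 144), (520, 157), (498, 172), (480, 190)]
210 [(648, 231), (634, 218), (616, 209), (595, 203), (572, 201), (548, 203), (524, 209), (501, 218), (480, 231)]
225 [(614, 304), (605, 290), (592, 278), (576, 268), (558, 261), (537, 258), (515, 258), (492, 261), (470, 268)]
240 [(567, 363), (563, 349), (556, 335), (544, 323), (530, 313), (513, 306), (493, 301), (473, 299), (451, 301)]
255 [(512, 408), (512, 394), (509, 380), (503, 367), (493, 355), (479, 345), (463, 336), (445, 330), (426, 328)]
270 [(452, 440), (456, 427), (457, 413), (454, 400), (448, 387), (439, 374), (427, 363), (412, 354), (395, 347)]
285 [(389, 459), (396, 447), (400, 435), (402, 421), (400, 408), (395, 394), (386, 381), (375, 370), (360, 360)]
```

```bash
sed -i 's/557.,-44./559.2,-43.7/' r2.py; cat > arc2.py <<'E'
from h import *
import sys
f0,df,n,a0,da=map(float,sys.argv[1:6]);n=int(n)
t=np.radians(f0+df*np.arange(n+1)/n);d=np.diff(8.2*np.c_[np.cos(t),np.sin(t)],axis=0);o=[]
for i,(a,b) in enumerate(d):
    g=np.radians(a0+da*i/n);c,s=np.cos(g),np.sin(g)
    o.append(dict(x=round(c*a+s*b,2),y=round(s*a-c*b,2),z=0,yaw=round(-np.radians(da)/n,4)))
for k in range(0,n,12):print(json.dumps(o[k:k+12]))
E
python3 arc2.py 154.7 -110 20 135 65; echo;python3 arc2.py 44.7 -45 9 200 0
```

```text
[{"x": 0.23, "y": 0.75, "z": 0, "yaw": -0.0567}, {"x": 0.11, "y": 0.78, "z": 0, "yaw": -0.0567}, {"x": -0.01, "y": 0.79, "z": 0, "yaw": -0.0567}, {"x": -0.13, "y": 0.78, "z": 0, "yaw": -0.0567}, {"x": -0.24, "y": 0.75, "z": 0, "yaw": -0.0567}, {"x": -0.35, "y": 0.7, "z": 0, "yaw": -0.0567}, {"x": -0.46, "y": 0.64, "z": 0, "yaw": -0.0567}, {"x": -0.55, "y": 0.56, "z": 0, "yaw": -0.0567}, {"x": -0.63, "y": 0.47, "z": 0, "yaw": -0.0567}, {"x": -0.69, "y": 0.37, "z": 0, "yaw": -0.0567}, {"x": -0.74, "y": 0.26, "z": 0, "yaw": -0.0567}, {"x": -0.77, "y": 0.15, "z": 0, "yaw": -0.0567}]
[{"x": -0.79, "y": 0.03, "z": 0, "yaw": -0.0567}, {"x": -0.78, "y": -0.09, "z": 0, "yaw": -0.0567}, {"x": -0.76, "y": -0.21, "z": 0, "yaw": -0.0567}, {"x": -0.72, "y": -0.32, "z": 0, "yaw": -0.0567}, {"x": -0.66, "y": -0.43, "z": 0, "yaw": -0.0567}, {"x": -0.59, "y": -0.52, "z": 0, "yaw": -0.0567}, {"x": -0.5, "y": -0.61, "z": 0, "yaw": -0.0567}, {"x": -0.4, "y": -0.68, "z": 0, "yaw": -0.0567}]

[{"x": -0.27, "y": -0.66, "z": 0, "yaw": -0.0}, {"x": -0.21, "y": -0.68, "z": 0, "yaw": -0.0}, {"x": -0.15, "y": -0.7, "z": 0, "yaw": -0.0}, {"x": -0.09, "y": -0.71, "z": 0, "yaw": -0.0}, {"x": -0.03, "y": -0.71, "z": 0, "yaw": -0.0}, {"x": 0.03, "y": -0.71, "z": 0, "yaw": -0.0}, {"x": 0.1, "y": -0.71, "z": 0, "yaw": -0.0}, {"x": 0.16, "y": -0.7, "z": 0, "yaw": -0.0}, {"x": 0.22, "y": -0.68, "z": 0, "yaw": -0.0}]
```

{"method": "arm_command", "body": {"plan": [{"x": 0.23, "y": 0.75, "z": 0, "yaw": -0.0567}, {"x": 0.11, "y": 0.78, "z": 0, "yaw": -0.0567}, {"x": -0.01, "y": 0.79, "z": 0, "yaw": -0.0567}, {"x": -0.13, "y": 0.78, "z": 0, "yaw": -0.0567}, {"x": -0.24, "y": 0.75, "z": 0, "yaw": -0.0567}, {"x": -0.35, "y": 0.7, "z": 0, "yaw": -0.0567}, {"x": -0.46, "y": 0.64, "z": 0, "yaw": -0.0567}, {"x": -0.55, "y": 0.56, "z": 0, "yaw": -0.0567}, {"x": -0.63, "y": 0.47, "z": 0, "yaw": -0.0567}, {"x": -0.69, "y": 0.37, "z": 0, "yaw": -0.0567}, {"x": -0.74, "y": 0.26, "z": 0, "yaw": -0.0567}, {"x": -0.77, "y": 0.15, "z": 0, "yaw": -0.0567}]}}

```text
clock: 27.98
tool_pos: [560.9, 38.0, 129.0]
eef_rot: [-0.163, -3.137, 0.004]
wrist_force: [-2.1, -6.7, 8.8]
width: 22.8
```

{"method": "arm_command", "body": {"plan": [{"x": -0.79, "y": 0.03, "z": 0, "yaw": -0.0567}, {"x": -0.78, "y": -0.09, "z": 0, "yaw": -0.0567}, {"x": -0.76, "y": -0.21, "z": 0, "yaw": -0.0567}, {"x": -0.72, "y": -0.32, "z": 0, "yaw": -0.0567}, {"x": -0.66, "y": -0.43, "z": 0, "yaw": -0.0567}, {"x": -0.59, "y": -0.52, "z": 0, "yaw": -0.0567}, {"x": -0.5, "y": -0.61, "z": 0, "yaw": -0.0567}, {"x": -0.4, "y": -0.68, "z": 0, "yaw": -0.0567}, {"x": 0, "y": 0, "z": 0, "yaw": 0}]}}

```text
clock: 29.1
tool_pos: [617.0, 13.4, 129.0]
eef_rot: [0.544, -3.093, 0.003]
wrist_force: [-4.2, -5.5, 10.4]
width: 23.0
```

```bash
python3 r2.py 2>&-; python3 -c "
from h import *
print(pose()[1]);snap('wrist','w6.png')"
```

```text
t 29.1 p [617.   13.4 129. ] w 23.0 F [-4.2 -5.5 10.4] r 81.3 phi 44.6
4.9 69.0 121.0 | 5.84 0.0 165.0
-160.07216491782657
```

View pics/w6.png

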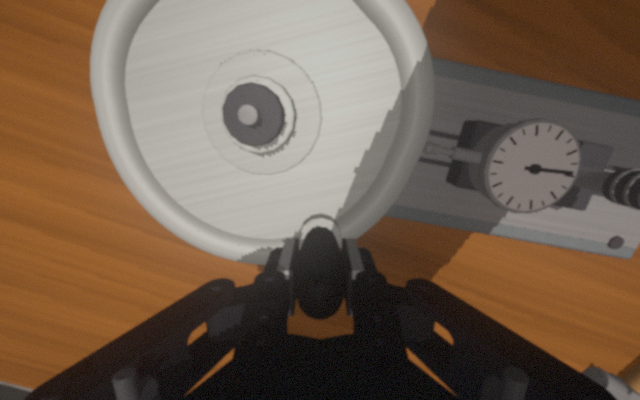

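The needle points nearly away from the arbor, about 5 mm, so the reader's 4.9 is right. The dial at (535,168) is unobstructed. I'll sweep on through the lobe.

{"method": "arm_command", "body": {"plan": [{"x": -0.27, "y": -0.66, "z": 0, "yaw": 0}, {"x": 0, "y": 0, "z": 0, "yaw": 0}]}}

```text
clock: 29.5
tool_pos: [621.6, 8.4, 129.0]
eef_rot: [0.544, -3.093, 0.003]
wrist_force: [-3.9, -5.3, 10.5]
width: 22.8
```

```bash
python3 r2.py 2>&-
```

```text
t 29.5 p [621.6   8.4 129. ] w 22.8 F [-3.9 -5.3 10.5] r 81.3 phi 39.8
5.76 74.0 121.0 | 1.23 0.0 165.0
```

{"method": "arm_command", "body": {"plan": [{"x": -0.21, "y": -0.68, "z": 0, "yaw": 0}, {"x": 0, "y": 0, "z": 0, "yaw": 0}]}}

```text
clock: 29.85
tool_pos: [625.9, 2.8, 129.0]
eef_rot: [0.544, -3.093, 0.002]
wrist_force: [-3.6, -3.6, 9.6]
width: 23.0
```

```bash
python3 r2.py 2>&-
```

```text
t 29.85 p [625.9   2.8 129. ] w 23.0 F [-3.6 -3.6  9.6] r 81.3 phi 34.9
6.46 73.0 121.0 | 9.76 0.0 165.0
```

{"method": "arm_command", "body": {"plan": [{"x": -0.15, "y": -0.7, "z": 0, "yaw": 0}, {"x": 0, "y": 0, "z": 0, "yaw": 0}]}}

```text
clock: 30.2
tool_pos: [629.7, -3.1, 129.0]
eef_rot: [0.544, -3.093, 0.002]
wrist_force: [-3.3, -4.7, 9.4]
width: 22.9
```

```bash
python3 r2.py 2>&-
```

```text
t 30.2 p [629.7  -3.1 129. ] w 22.9 F [-3.3 -4.7  9.4] r 81.3 phi 29.9
6.96 71.0 122.0 | 5.48 0.0 164.0
```

{"method": "arm_command", "body": {"plan": [{"x": -0.09, "y": -0.71, "z": 0, "yaw": 0}, {"x": 0, "y": 0, "z": 0, "yaw": 0}]}}

```text
clock: 30.55
tool_pos: [633.0, -9.4, 129.0]
eef_rot: [0.544, -3.093, 0.002]
wrist_force: [-2.8, -3.6, 9.6]
width: 23.0
```

```bash
python3 r2.py 2>&-
```

```text
t 30.55 p [633.   -9.4 129. ] w 23.0 F [-2.8 -3.6  9.6] r 81.4 phi 24.9
7.23 72.0 122.0 | 5.67 1.0 160.0
```

{"method": "arm_command", "body": {"plan": [{"x": -0.03, "y": -0.71, "z": 0, "yaw": 0}, {"x": 0, "y": 0, "z": 0, "yaw": 0}]}}

```text
clock: 30.9
tool_pos: [635.8, -15.9, 129.0]
eef_rot: [0.544, -3.093, 0.002]
wrist_force: [-3.6, -3.0, 9.6]
width: 23.3
```

```bash
python3 r2.py 2>&-
```

```text
t 30.9 p [635.8 -15.9 129. ] w 23.3 F [-3.6 -3.   9.6] r 81.5 phi 20.0
7.28 72.0 122.0 | 5.61 1.0 154.0
```

{"method": "arm_command", "body": {"plan": [{"x": 0.03, "y": -0.71, "z": 0, "yaw": 0}, {"x": 0, "y": 0, "z": 0, "yaw": 0}]}}

```text
clock: 31.25
tool_pos: [638.0, -22.6, 129.0]
eef_rot: [0.544, -3.093, 0.001]
wrist_force: [-3.1, -2.6, 9.7]
width: 22.9
```

```bash
python3 r2.py 2>&-
```

```text
t 31.25 p [638.  -22.6 129. ] w 22.9 F [-3.1 -2.6  9.7] r 81.5 phi 15.0
7.11 72.0 122.0 | 4.71 6.0 140.0
```

{"method": "arm_command", "body": {"plan": [{"x": 0.1, "y": -0.71, "z": 0, "yaw": 0}, {"x": 0, "y": 0, "z": 0, "yaw": 0}]}}

```text
clock: 31.6
tool_pos: [639.6, -29.5, 129.1]
eef_rot: [0.544, -3.094, 0.001]
wrist_force: [-2.0, -2.5, 9.1]
width: 23.3
```

```bash
python3 r2.py 2>&-
```

```text
t 31.6 p [639.6 -29.5 129.1] w 23.3 F [-2.  -2.5  9.1] r 81.6 phi 10.0
6.72 71.0 121.0 | 6.63 23.0 126.0
```

{"method": "arm_command", "body": {"plan": [{"x": 0.16, "y": -0.7, "z": 0, "yaw": 0}, {"x": 0, "y": 0, "z": 0, "yaw": 0}]}}

```text
clock: 31.95
tool_pos: [640.6, -36.6, 129.1]
eef_rot: [0.544, -3.094, 0.001]
wrist_force: [-0.7, -1.9, 8.5]
width: 23.1
```

```bash
python3 r2.py 2>&-
```

```text
t 31.95 p [640.6 -36.6 129.1] w 23.1 F [-0.7 -1.9  8.5] r 81.7 phi 5.0
6.01 1.0 120.0 | 6.05 40.0 121.0
```

```bash
python3 arc2.py 5 17 4 200 0; python3 -c "
import numpy as np
x=[5,10,15,20,24.9,29.9,34.9,39.8,44.6];y=[6.02,6.72,7.11,7.28,7.23,6.96,6.46,5.76,4.9]
from scipy.optimize import curve_fit
f=lambda x,c,L,h:3.36+h/2*(1+np.cos(2*np.pi*(np.array(x)-c)/L))
print(curve_fit(f,x,y,[21,60,4])[0])"
```

```text
[{"x": -0.14, "y": 0.59, "z": 0, "yaw": -0.0}, {"x": -0.09, "y": 0.6, "z": 0, "yaw": -0.0}, {"x": -0.05, "y": 0.61, "z": 0, "yaw": -0.0}, {"x": -0.0, "y": 0.61, "z": 0, "yaw": -0.0}]
[21.29350272 83.61230738  3.98205513]
```

{"method": "arm_command", "body": {"plan": [{"x": -0.14, "y": 0.59, "z": 0, "yaw": 0}, {"x": -0.09, "y": 0.6, "z": 0, "yaw": 0}, {"x": -0.05, "y": 0.61, "z": 0, "yaw": 0}, {"x": 0, "y": 0.6, "z": 0, "yaw": 0}, {"x": 0, "y": 0, "z": 0, "yaw": 0}, {"x": 0, "y": 0, "z": 0, "yaw": 0}]}}

```text
clock: 32.8
tool_pos: [634.4, -12.5, 129.0]
eef_rot: [0.545, -3.093, 0.0]
wrist_force: [-4.5, 0.3, 9.8]
width: 23.2
```

```bash
python3 r2.py 2>&-
```

```text
t 32.8 p [634.4 -12.5 129. ] w 23.2 F [-4.5  0.3  9.8] r 81.4 phi 22.6
7.26 72.0 122.0 | 5.61 1.0 158.0
```

{"method": "arm_command", "body": {"plan": [{"x": 0, "y": 0, "z": 0, "yaw": 0}, {"x": 0, "y": 0, "z": 0, "yaw": 0}, {"x": 0, "y": 0, "z": 0, "yaw": 0}, {"x": 0, "y": 0, "z": 0, "yaw": 0}, {"x": 0, "y": 0, "z": 0, "yaw": 0}], "grip": 1}}

```text
clock: 33.52
tool_pos: [635.3, -12.6, 128.4]
eef_rot: [0.545, -3.094, -0.0]
wrist_force: [0.2, 0.1, -0.1]
width: 85.4
```

```bash
python3 r2.py 2>&-
```

```text
t 33.525 p [635.3 -12.6 128.4] w 85.4 F [ 0.2  0.1 -0.1] r 82.2 phi 22.2
7.26 71.0 121.0 | 5.72 1.0 158.0
```

{"method": "arm_command", "body": {"plan": [{"x": 0, "y": 0, "z": -1.5, "yaw": 0}, {"x": 0, "y": 0, "z": -2.5, "yaw": 0}, {"x": 0, "y": 0, "z": -3, "yaw": 0}, {"x": 0, "y": 0, "z": -3, "yaw": 0}, {"x": 0, "y": 0, "z": 0, "yaw": 0}]}}

```text
clock: 34.25
tool_pos: [636.3, -12.7, 232.1]
eef_rot: [-0.544, 3.089, -0.003]
wrist_force: [0.5, 0.2, -0.2]
width: 85.4
```

```bash
python3 r2.py 2>&-; python3 -c "
from h import *
p,d,m=snap('wrist','w7.png');print(proj(m,[559.2+82*np.cos(np.radians(21.4)),-43.7+82*np.sin(np.radians(21.4)),160]))
"
```

```text
t 34.25 p [636.3 -12.7 232.1] w 85.4 F [ 0.5  0.2 -0.2] r 83.1 phi 21.9
7.25 51.0 129.0 | 5.54 0.0 169.0
[318.01759611 219.85441401]
```

View pics/w7.png

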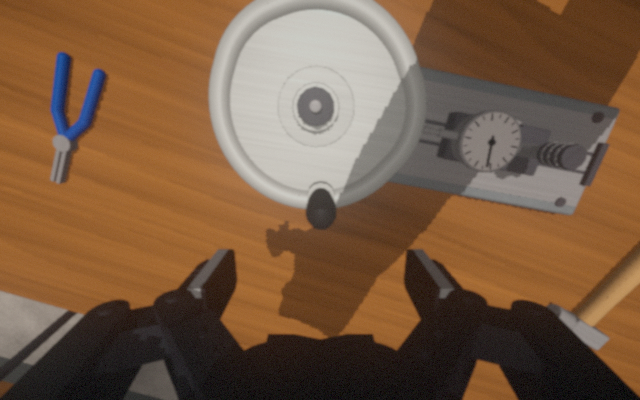

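The jaws are clear and nothing was disturbed. The handle is at about (320,210) and the needle steady at 7.25 mm, which matches the peak of 7.28. I'm handing the job in.

```bash
python3 -c "
from rig import ticket
print(ticket.finish_job())"
```

```text
the job is handed in; nothing more can be done
None
```

The wheel now stands with its high spot under the plunger, to within about 1–2°. The plunger is still sprung 7.25 mm against it, short of its 10 mm stop. I handed the job in at about 34 s of the 72 s allowed.

- **Indicator:** I pushed it in by the knob until the dial read 3.4 mm on the plain rim.
- **Lobes:** I turned the wheel once round by its handle. The lower lobe read about +1.7 mm at the sampled points. The higher one reached about 7.28 mm, or +3.9 mm.
- **Reading gap:** On that first turn the dial was hidden from both cameras for about 45° around the higher lobe. I turned the wheel back with the gripper at another angle and read that stretch in 5° steps.
- **Last checks:** The dial read 7.26 mm before release and straight after it, and 7.25 mm once the arm was up. In the last wrist picture the arm touched nothing and the pliers and hammer looked undisturbed. I didn't recheck the jar or bench block at the end.
- **Disagreements:** The top view could not see the dial at the end, so the final reading is from the wrist camera only. The two cameras usually differed by 0.1 mm or less, and by 0.18 mm at most.

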